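Hang the pail from the bar rail with an S-hook

ROBOT

A 6-joint arm with a two-finger parallel gripper is mounted at the origin on a cart in front of the work surface, level with it; the furniture and walls round the work are solid. World frame = base frame: x ahead of the robot, y to its left, z up, the work surface at z = 0. Lengths are in m, angles in rad, forces in N, time in s.
With the tool pointing down it reaches from about 0.3 to 0.875 m from the base axis. Payload 6.4 kg.
Tool frame: the origin (TCP) lies on the centre line of the jaws, within the pads' length; the fingertips stand 25 mm ahead of it and the grasp point (between the pads) lies 6 mm ahead of it (ctrl.tip_reach is the distance from the TCP to the fingertips, in m); z points along the fingers, y is the line along which they close (so a half turn about z gives the same grasp; the last joint's range is limited). The gripper opens to 85 mm and grips with 20 to 120 N. Pads are 22 mm wide; open, the fingers measure 114 mm over their backs; the gripper's body (76 mm by 85 mm) begins 54 mm behind the grasp point. The pads swing forward as they close: fully open they stand 13 mm farther back than shut.
Start: joints at [1.015, 0.181, 1.607, -0, 1.354, -0.206], TCP at [0.197, 0.54, 0.256] pointing down, gripper open.
Joint ranges: [-2.99, 2.99], [-0.89, 2.07], [0.3, 2.58], [-1.14, 4.28], [0, 2.63], [-3.12, 3.12]. Speed limits (rad/s): [2.57, 2.57, 3.01, 3.14, 3.14, 3.14].

INTERFACE

Orientations are given as a unit quaternion [w, x, y, z].
In Python, from bench import ctrl gives the robot as it stands.
- The arm moves only by the tool servo_tool, never from a script. Its argument "motion" is a list that holds one entry, the list of rows, each a list of 5 numbers: the shift along the tool's x, y, z in cm, then the turn about the tool's z in degrees, then the closure, from -1 (fully open) to 1 (shut). In form: [[[dx, dy, dz, twist, claw], ...]]. A call has 1 to 5 rows; each row is the pose to reach, as a shift and turn from the pose commanded when the call began, along the tool's axes at that moment; what a row does not reach only later rows make up. A row lasts 1/10 s, in which the tool goes at most 50 mm and 8.59 degrees, less where a joint would pass 70% of its speed; a pose out of reach is approached as far as the arm can. A call with a gripper value outside its range is refused whole. The fingers move at their own pace and stop on an object; the grip force is fixed at half the most. Time passes only in rows, so rows that repeat a pose let the fingers close. It gives the time, the measured TCP pose, the force, the opening and the grip force at its end, in the units of the state.
- ctrl.get_obs(): the state, without advancing time (a new reading comes with each control period).
- ctrl.camera(name): name is "scene" or "side" or "wrist"; returns a dict with "pixels" (480x640x3 uint8, red, green, blue), "depth" (480x640 float32, m along the optical axis (not along the pixel's ray), 0 where there is no reading), "fx", "fy", "cx", "cy" (pixels), "R" (3x3) and "t" (3): a world point X has camera coordinates R X + t; the wrist camera has in their place "hand_eye" (4x4, takes a point from camera to tool coordinates, whose origin is the TCP and whose axes are the flange's). Camera axes: x right, y down, z forward; pixel columns grow to the right and rows downward; lengths in m; the calibration is good to about 2 mm. A picture is of the moment at which its call begins: read the wrist's pose just before it.
- ctrl.hand_in(): hands the job in; it is judged then, once.
The state is a dict: "time_s": time; "q": joint angles; "dq": joint speeds; "joint_efforts": joint torques, N m; "eef_pos": TCP position; "eef_rot": TCP orientation; "wrist_force": force on the tool from outside, world axes, zero at the start; "torque": the same for the moment, N m; "opening": opening from 0.0 (shut) to 1.0 (fully open); "grasp_force": force on a finger pad.
Only numpy, scipy, OpenCV 4.12 (cv2) and the standard library are available. Lean on these libraries where they do the work, as an engineer would, in place of code of your own. Each camera call takes 0.05 s, during which the arm holds its last target. There are 200 camera calls.

TASK

Take the S-hook off its little parking stand and hook it over the brass rail so that it hangs there on its own, let go of it, and then hang the small copper pail by the top of its wire bail in the hook's lower curl. The pail must end up hanging free and still, clear of everything but the hook, and the other things on the worktop are to be left where they are.

Things in the scene. Friction and masses are not known exactly. Their poses are not given: they have to be found in the camera images.
- rail: Fixed stand: dark wooden foot 50 x 230 x 14 mm (x, y, z), two brass posts 12 mm thick at y = -90 and +90 mm, joined at the top by a smooth, slippery round brass rail 12 mm thick along y, axis 250 mm above the worktop; 20 mm balls at its ends. Origin: underside of the foot, below the rail's middle; x points roughly away from the robot, z up.
- rail_mid (a point): Middle of the brass rail, on its axis, 250 mm above the worktop; axes as the rail stand's.
- hook_stand: Small fixed parking stand: dark wooden foot 60 x 75 x 12 mm (x, y, z); steel post at y = +30 mm, from its top a round steel stub 12 mm thick along -y to a 16 mm end ball at y = -22 mm (the end nearer the robot), axis 138 mm above the worktop. The S-hook starts hanging on the stub near y = 0, facing as the stand does. Origin: centre of the foot's underside.
- s_hook: Loose S-hook, about 70 g: steel band 18 mm wide (y), 4 mm thick, the S in its x-z plane, 164 mm high with the wooden grip on top. Shank down from (-15, 111) to (-15, 88), then slanting to (+19, 26) mm (x, z). Swings freely on a bar about y. Origin: underside of the lower curl; z up; at the start +x points to the robot's right, a little ahead.
- pail: Loose copper pail, about 140 g, 68 mm wide at the rim, 55 mm high, with a stiff fixed bail of 6 mm wire in the plane x = -3 mm: legs at y = -35 and +35 mm, flat top from y = -24 to +24 mm. Wooden side grip 14 mm wide (y), from x = -31 to -83 mm, z = 35 to 53 mm. Origin: centre of the underside, z up. It hangs almost upright.
- bail_top (a point): Middle of the bail's flat top, on the wire's axis: 95 mm above the pail's underside, at the pail's x = -3 mm; axes as the pail's.
- pail_grip (a point): Where to pinch the pail's wooden side grip, from above along the pail's y: its centre line, at the pail's x = -67 mm, 44 mm above the underside; axes as the pail's.
- jigger: Bystander: brass-coloured double cone measure, 44 mm wide, 97 mm high, loose; origin under its centre.
- tumbler: Bystander: small glass, 46 mm wide, 57 mm high, loose; origin under its centre.
- cork: Bystander: a cork standing on end, 24 mm wide, 45 mm high, loose, usually between the stands and the pail; origin under its centre.
- bitters: Bystander: small dark dropper bottle, 33 mm wide, 102 mm high, loose, behind the rail; origin under its centre.
- tea_light: Bystander: small tea light in a pale cup, 38 mm wide, 15 mm high, loose; origin under its centre.
- hook_seat (a point): Where a bar's axis lies in the hanging hook's upper curl: the hook's (0, 0, 118 mm). Inner radius 13 mm about z = 111 mm, free end at x = +18 mm, z = 100 mm; band top z = 128 mm. A bar gets in or out only from the +x side, under the free end and above the slant (level at z about 80 mm), then straight up into the curl. Axes as the hook's.
- hook_curl (a point): Where the bail wire's axis lies when seated in the lower curl: the hook's (0, 0, 7 mm). The curl has inner radius 17 mm about z = 21 mm and opens upward; its free end is on the -x side at x = -21 mm, z = 32 mm, so the bail comes in over it from -x (the robot's side if the hook hangs with x as the rail stand's). Axes as the hook's.
- hook_grip (a point): Where to pinch the hook's light wooden grip from above, across its 14 mm along y: the hook's (0, 0, 150 mm). The grip is 22 x 14 mm (x, y) and runs from z = 128 to 164 mm; keep the fingertips above z = 129 mm to clear bar and band. Axes as the hook's.
Not all that is in view belongs to the job. Leave any red look-alike of the s_hook alone.

How it is judged:
On the way:
1. the S-hook hangs on the brass rail by its upper curl, let go, while the pail is not yet on it (x of hook_seat in the frame of rail_mid between -0.007 and 0.007 m and z of hook_seat in the frame of rail_mid between -0.007 and 0.007 m and y of hook_seat in the frame of rail_mid between -0.06 and 0.06 m and angle between s_hook's own z axis and vertical below 0.35 rad and contact force between s_hook and rail above 0.2 N and contact force between the fingers and s_hook below 0.1 N and contact force between s_hook and pail below 0.1 N), for 0.3 s.
At the end, for the whole second after the job is handed in: The hook hangs on the rail by its upper curl (bar within 7 mm of its seat, 30 mm from the posts, lean under 0.35 rad); the bail rests in the lower curl, its middle within 25 mm; the hook bears the pail, over 30 mm up, off the rail stand, leaning under 0.35 rad; both still (under 40 mm/s) (x of hook_seat in the frame of rail_mid between -0.007 and 0.007 m and z of hook_seat in the frame of rail_mid between -0.007 and 0.007 m and y of hook_seat in the frame of rail_mid between -0.06 and 0.06 m and angle between each of s_hook, pail's own z axis and vertical below 0.35 rad and contact force between s_hook and rail above 0.2 N and x of bail_top in the frame of s_hook between -0.016 and 0.016 m and y of bail_top in the frame of s_hook between -0.025 and 0.025 m and z of bail_top in the frame of s_hook between 0 and 0.018 m and contact force between s_hook and pail above 0.4 N and contact force between pail and rail below 0.1 N and height (world z) of pail above 0.03 m and linear speed of each of pail, s_hook below 0.04 m/s); the robot touches nothing.
It fails at once if a bystander is moved by more than 30 mm (distance of any of jigger, tumbler, cork, bitters, tea_light from where it was at the start of the episode above 0.03 m).
It also fails if it takes over 67 s, if anything falls off the work surface, if the arm or the gripper's body presses on something with over 40 N, if the wrist force passes 120 N, or if a joint passes its speed limit or range.

## Working session

There is one attempt and no reset: what is moved stays moved. The work goes in short steps, Python scripts to look and compute and a tool call to move; the robot and the scene stay as the last step left them, time stands still between calls to the robot, and variables do not carry over. Pictures are saved under pics/ and viewed, at most 10 in all, crops included, and the job is handed in when it is done.

Besides the shell and the picture viewer there is one more tool, called after ">>>" as name(argument=value, ...), one argument or row to a line, values as JSON. servo_tool: Moves the arm, as the interface text tells. Its arguments: {"type":"object","properties":{"motion":{"type":"array"}},"required":["motion"]}

```bash
ls; mkdir -p pics
cat > h.py <<'E'
import numpy as np, cv2
from bench import ctrl
def grab(n):
    o=ctrl.get_obs(); c=ctrl.camera(n)
    if n=="wrist":
        from scipy.spatial.transform import Rotation as Ro
        w,x,y,z=o["eef_rot"]; T=np.eye(4); T[:3,:3]=Ro.from_quat([x,y,z,w]).as_matrix(); T[:3,3]=o["eef_pos"]
        M=T@c["hand_eye"]; c["R"]=M[:3,:3].T; c["t"]=-M[:3,:3].T@M[:3,3]
    return c
def cloud(c):
    v,u=np.mgrid[:480,:640]; d=c["depth"]
    P=np.stack([(u-c["cx"])/c["fx"]*d,(v-c["cy"])/c["fy"]*d,d],-1)
    W=(P-c["t"])@c["R"]; W[d<=0]=np.nan; return W
def proj(c,X):
    p=np.asarray(X)@c["R"].T+c["t"]; return np.stack([c["cx"]+c["fx"]*p[...,0]/p[...,2],c["cy"]+c["fy"]*p[...,1]/p[...,2]],-1)
def save(c,name): cv2.imwrite("pics/"+name,c["pixels"][:,:,::-1])
E
python3 - <<'E'
from h import *
for n in ["scene","side"]:
    c=grab(n); save(c,n+"0.png"); np.savez(n+"0.npz",**c)
    print(n,-c["R"].T@c["t"],c["fx"])
print(ctrl.get_obs())
E
```

```text
pics
scene [ 0.04937514 -0.90144255  0.9939629 ] 541.0520844964475
side [ 0.36401844 -1.19219872  0.80062426] 522.6602603856985
{'time_s': 0.1, 'q': array([ 1.01466183e+00,  1.81450818e-01,  1.60790473e+00,  2.84866946e-05,
        1.35379819e+00, -2.06314181e-01]), 'dq': array([-0.00092872, -0.00035264, -0.00080374,  0.00051961,  0.00154943,
       -0.00102054]), 'joint_efforts': array([ 6.11276701e-04, -4.45875371e+01, -3.52243066e+01, -3.22296564e-04,
        4.08702952e-03, -5.52803328e-05]), 'eef_pos': array([0.1968083 , 0.53978784, 0.25548476]), 'eef_rot': array([-3.03313111e-04,  1.74022647e-01,  9.84741341e-01, -7.19328351e-04]), 'wrist_force': array([ 1.04768384,  0.51873917, -0.14683963]), 'torque': array([0.06586424, 0.03962895, 0.00490489]), 'grasp_force': 0.0, 'opening': 1.0019321931365168}
```

View pics/scene0.png

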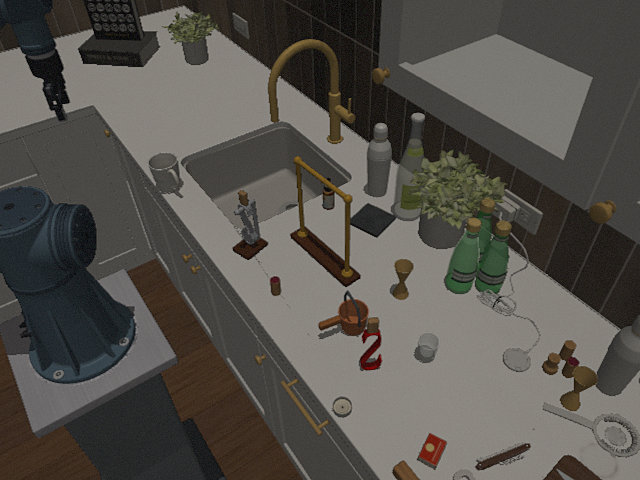

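View pics/side0.png

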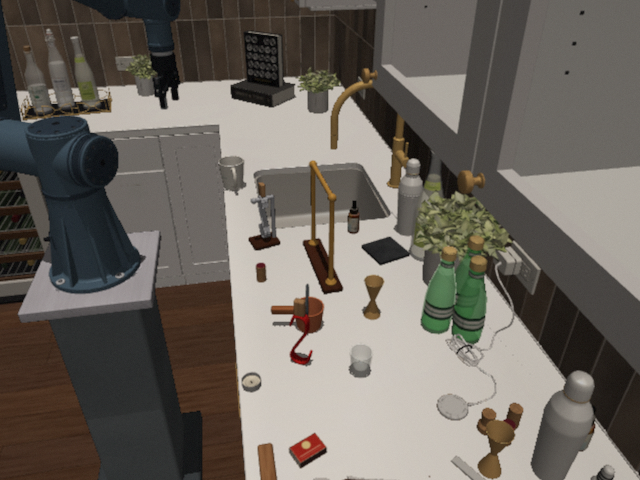

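The steel hook with its light grip is on the dark stand, at scene (247,215) and side (265,215). The red S at scene (371,350) and side (300,345) is the look-alike, so I'm leaving it alone. The pail is at scene (352,316), with its grip pointing left to (325,325).

Run:
```python
from h import *
cs={n:dict(np.load(n+"0.npz")) for n in["scene","side"]}
a=cs["scene"]["pixels"][170:265,215:310]; b=cs["scene"]["pixels"][280:375,305:400]; d=cs["side"]["pixels"][170:265,230:325];e=cs["side"]["pixels"][270:365,265:360]
im=np.vstack([np.hstack([a,b]),np.hstack([d,e])]); cv2.imwrite("pics/crop0.png",cv2.resize(im,(600,600),interpolation=cv2.INTER_CUBIC)[:,:,::-1])
for n,c in cs.items():
    W=cloud(c); hsv=cv2.cvtColor(c["pixels"],cv2.COLOR_RGB2HSV).astype(int); H,S,V=[hsv[...,i] for i in range(3)]
    x,y,z=W[...,0],W[...,1],W[...,2]
    print(n)
    box=lambda u0,u1,v0,v1:(lambda m:m)(np.pad(np.ones((v1-v0,u1-u0),bool),((v0,480-v1),(u0,640-u1))))
    R={"rail":box(285,365,145,290) if n=="scene" else box(295,350,150,300),
       "stand":box(228,275,185,262) if n=="scene" else box(243,290,175,252),
       "pail":box(310,372,285,340) if n=="scene" else box(265,328,280,335)}
    def st(name,m,k=None):
        p=W[m]; p=p[~np.isnan(p[:,0])]
        if len(p)<4: print(name,len(p));return
        print(name,len(p),"med",np.median(p,0).round(4),"lo",np.percentile(p,3,0).round(3),"hi",np.percentile(p,97,0).round(3)); return p
    m=R["rail"]&(z>.225)&(z<.27)&(S>80); p=st("rail top",m)
    if p is not None:
        vx,vy,x0,y0=cv2.fitLine(p[:,:2].astype(np.float32),cv2.DIST_HUBER,0,.01,.01).ravel(); print("  dir",np.degrees(np.arctan2(vy,vx)),x0,y0)
    for nm,m in [("railfoot",R["rail"]&(z>.009)&(z<.02)&(S>60)),("standfoot",R["stand"]&(z>.008)&(z<.016)&(S>60))]:
        p=st(nm,m); print("  rect",cv2.minAreaRect(p[:,:2].astype(np.float32)*1000))
    st("grip",R["stand"]&(z>.15)&(z<.2)&(S>60)); st("hooksteel",R["stand"]&(z>.025)&(z<.165)&(S<60))
    p=st("pail all",R["pail"]&(z>.02)&(S>80)&(V>50))
    p=st("pail rim",R["pail"]&(z>.045)&(z<.06)&(S>80)); print("  rect",cv2.minAreaRect(p[:,:2].astype(np.float32)*1000))
    st("bail",R["pail"]&(z>.085)&(z<.11))
```

```text
scene
rail top 456 med [ 0.5737 -0.1129  0.2542] lo [ 0.564 -0.202  0.229] hi [ 0.583 -0.016  0.26 ]
  dir -86.52504 0.57490754 -0.13644391
railfoot 1102 med [ 0.5708 -0.1133  0.0142] lo [ 0.549 -0.216  0.01 ] hi [ 0.598 -0.006  0.019]
  rect ((630.8561401367188, -93.19189453125), (165.2032012939453, 249.9166259765625), 3.5480635166168213)
standfoot 326 med [0.4306 0.0232 0.0118] lo [0.403 0.    0.008] hi [0.473 0.052 0.015]
  rect ((439.45489501953125, 29.687984466552734), (73.80543518066406, 58.52766418457031), 12.644929885864258)
grip 111 med [0.44   0.0304 0.1717] lo [0.435 0.022 0.152] hi [0.448 0.042 0.184]
hooksteel 621 med [0.4457 0.0351 0.0889] lo [0.419 0.014 0.028] hi [0.473 0.053 0.146]
pail all 812 med [ 0.4864 -0.3196  0.0493] lo [ 0.431 -0.429  0.022] hi [ 0.535 -0.291  0.158]
pail rim 370 med [ 0.4795 -0.3145  0.0521] lo [ 0.428 -0.354  0.046] hi [ 0.536 -0.29   0.057]
  rect ((486.3981628417969, -310.4071044921875), (68.82098388671875, 110.1561279296875), 58.78633499145508)
bail 87 med [ 0.5005 -0.3303  0.0972] lo [ 0.455 -0.418  0.086] hi [ 0.508 -0.294  0.109]
side
[... 395 characters left out ...]
1  0.008] hi [0.475 0.053 0.014]
  rect ((439.01715087890625, 30.723342895507812), (73.87312316894531, 62.053775787353516), 15.80302619934082)
grip 81 med [0.4414 0.0262 0.1713] lo [0.434 0.02  0.154] hi [0.449 0.037 0.183]
hooksteel 573 med [0.4457 0.0337 0.0918] lo [0.418 0.013 0.03 ] hi [0.472 0.049 0.145]
pail all 911 med [ 0.4787 -0.3474  0.0516] lo [ 0.432 -0.441  0.022] hi [ 0.533 -0.292  0.162]
pail rim 250 med [ 0.496  -0.3146  0.0508] lo [ 0.427 -0.355  0.046] hi [ 0.535 -0.29   0.056]
  rect ((485.2638244628906, -311.0496826171875), (67.50446319580078, 110.08158874511719), 59.67871856689453)
bail 108 med [ 0.4942 -0.3509  0.0963] lo [ 0.451 -0.443  0.086] hi [ 0.505 -0.302  0.109]
```

View pics/crop0.png

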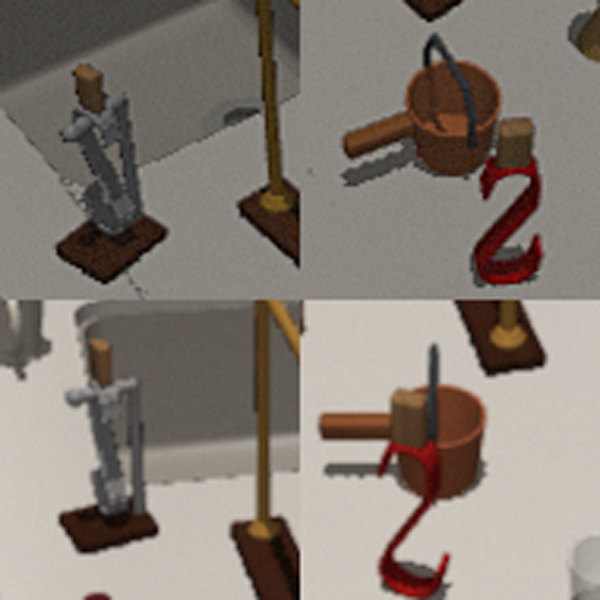

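The crop confirms it: the steel hook with the wooden grip is on the stand, and the red S next to the pail is the decoy. Next I'll refine the pail's pose and the clearances around it.

Run:
```python
from h import *
from scipy.optimize import least_squares
cs={n:dict(np.load(n+"0.npz")) for n in["scene","side"]}
A=[];C=[]
for c in cs.values():
    W=cloud(c).reshape(-1,3); h=cv2.cvtColor(c["pixels"],cv2.COLOR_RGB2HSV).astype(int).reshape(-1,3)
    k=~np.isnan(W[:,0]); A.append(W[k]); C.append(h[k])
P=np.vstack(A); H=np.vstack(C)
reg=lambda x0,x1,y0,y1,z0,z1:(P[:,0]>x0)&(P[:,0]<x1)&(P[:,1]>y0)&(P[:,1]<y1)&(P[:,2]>z0)&(P[:,2]<z1)
m=reg(.4,.56,-.385,-.25,.02,.06)&(H[:,1]>80); p=P[m]
# bucket side/rim points
q=p[(p[:,2]>.047)&(p[:,2]<.06)&(p[:,0]>.468)]
f=least_squares(lambda s:np.hypot(q[:,0]-s[0],q[:,1]-s[1])-.033,[.5,-.32],loss="soft_l1",f_scale=.002).x
print("pail c",f,"n",len(q),"r",np.percentile(np.hypot(*(q[:,:2]-f).T),[5,50,95]))
g=p[(np.hypot(*(p[:,:2]-f).T)>.042)&(p[:,0]<f[0])&(p[:,2]>.03)]
print("grip",len(g),g.mean(0),np.percentile(g,[2,98],0).round(3).tolist())
d=f-g[:,:2].mean(0); print("yaw pail x",np.degrees(np.arctan2(d[1],d[0])),"far end dist",np.percentile(np.hypot(*(g[:,:2]-f).T),98))
b=P[reg(.47,.53,-.365,-.27,.065,.105)&(H[:,1]<90)]
l=cv2.fitLine(b[:,:2].astype(np.float32),cv2.DIST_HUBER,0,.01,.01).ravel(); print("bail",len(b),b.mean(0),np.percentile(b,[2,98],0).round(3).tolist(),"dir",np.degrees(np.arctan2(l[1],l[0])))
r=P[reg(.38,.6,-.5,-.3,.02,.2)&((H[:,0]<6)|(H[:,0]>174))&(H[:,1]>190)]
print("red",np.percentile(r,[1,50,99],0).round(3).tolist())
w=P[reg(.38,.6,-.5,-.33,.115,.2)]; print("redgrip",np.percentile(w,[2,50,98],0).round(3).tolist())
# rail foot and stand foot top
for nm,mm in [("railfoot",reg(.53,.62,-.25,.02,.011,.018)),("standfoot",reg(.38,.5,-.03,.08,.009,.016))]:
    t=P[mm&(H[:,1]>90)&(H[:,2]<110)][:,:2].astype(np.float32)*1000
    print(nm,len(t),cv2.minAreaRect(t))
s=P[reg(.38,.5,-.03,.08,.128,.147)&(H[:,1]<60)]; l=cv2.fitLine(s[:,:2].astype(np.float32),cv2.DIST_HUBER,0,.01,.01).ravel();print("stub",len(s),np.degrees(np.arctan2(l[1],l[0])),np.percentile(s,[2,50,98],0).round(3).tolist())
k=P[reg(.36,.5,-.2,-.05,.01,.06)]; print("cork",np.median(k,0),k[:,2].max())
```

```text
pail c [ 0.50383896 -0.3222384 ] n 318 r [0.02941998 0.03193987 0.03532444]
grip 285 [ 0.44280546 -0.31356331  0.04895756] [[0.425, -0.321, 0.039], [0.461, -0.304, 0.056]]
yaw pail x -8.08963046361766 far end dist 0.08046003176520967
bail 173 [ 0.49982049 -0.32993162  0.08971869] [[0.493, -0.358, 0.067], [0.51, -0.287, 0.1]] dir 78.55743
red [[0.45, -0.445, 0.021], [0.471, -0.431, 0.088], [0.501, -0.354, 0.129]]
redgrip [[0.455, -0.44, 0.116], [0.468, -0.432, 0.143], [0.484, -0.418, 0.165]]
railfoot 1536 ((573.3931274414062, -109.00163269042969), (49.18473815917969, 229.81790161132812), 3.9394896030426025)
standfoot 473 ((438.3849792480469, 29.888206481933594), (72.2470932006836, 60.612979888916016), 15.987266540527344)
stub 306 15.765209 [[0.412, 0.015, 0.129], [0.441, 0.026, 0.14], [0.472, 0.044, 0.146]]
cork [ 0.41423624 -0.14176973  0.0360801 ] 0.04889463754508845
```

```bash
cat >> h.py <<'E'
def go(x,y,z,yaw=None,o=None):
    """shift in tool axes (cm) and twist to TCP x,y,z with tool-y yaw (deg)"""
    from scipy.spatial.transform import Rotation as Ro
    o=o or ctrl.get_obs(); w,a,b,c=o["eef_rot"]; R=Ro.from_quat([a,b,c,w]).as_matrix()
    y0=np.degrees(np.arctan2(R[1,1],R[0,1])); s=R.T@(np.array([x,y,z])-o["eef_pos"])*100
    tw=0 if yaw is None else (y0-yaw+180)%360-180
    print("t",round(o["time_s"],2),"pos",o["eef_pos"].round(4),"yaw %.1f"%y0,"-> shift",s.round(2),"twist %.1f"%tw,"open %.2f F %.1f"%(o["opening"],o["grasp_force"]),o["wrist_force"].round(1))
E
python3 - <<'E'
from h import *
go(.44,.0305,.25,15.8)
for n in["scene","side"]:
    W=cloud(dict(np.load(n+"0.npz"))).reshape(-1,3)
    m=(W[:,2]>.1)&(W[:,2]<.6)&(W[:,0]>.2)&(W[:,0]<.65)&(W[:,1]>.08)&(W[:,1]<.6)
    print(n,m.sum(),np.percentile(W[m],[0,1,10,50,90,100],0).round(2).tolist() if m.sum() else "")
E
```

```text
t 0.1 pos [0.1968 0.5398 0.2555] yaw 70.0 -> shift [-40.3  -39.51   0.59] twist 54.2 open 1.00 F 0.0 [ 1.   0.5 -0.1]
scene 1339 [[0.2, 0.43, 0.24], [0.2, 0.44, 0.25], [0.2, 0.46, 0.31], [0.22, 0.51, 0.44], [0.23, 0.56, 0.53], [0.26, 0.6, 0.56]]
side 1402 [[0.2, 0.43, 0.24], [0.2, 0.44, 0.25], [0.2, 0.46, 0.31], [0.22, 0.51, 0.47], [0.25, 0.57, 0.55], [0.27, 0.6, 0.57]]
```

>>> servo_tool(
  motion=[
    [[-3.4, -3.3, 0, 0, -0.2], [-6.8, -6.6, 0, 0, -0.2], [-10.2, -9.9, 0, 0, -0.2], [-13.6, -13.2, 0, 0, -0.2], [-17, -16.5, 0, 0, -0.2]],
  ],
)

```text
time_s: 0.6
eef_pos: [0.3003, 0.3252, 0.256]
eef_rot: [-0.0, 0.174, 0.985, -0.0]
wrist_force: [1.6, -0.1, 0.1]
opening: 0.599
grasp_force: 0.0
```

>>> servo_tool(
  motion=[
    [[-3.4, -3.3, 0, 0, -0.2], [-6.8, -6.6, 0, 0, -0.2], [-10.2, -9.9, 0, 0, -0.2], [-13.6, -13.2, 0, 0, -0.2], [-17, -16.5, 0, 0, -0.2]],
  ],
)

```text
time_s: 1.1
eef_pos: [0.4036, 0.1118, 0.2563]
eef_rot: [0.0, 0.174, 0.985, 0.0]
wrist_force: [1.4, 0.2, -0.5]
opening: 0.602
grasp_force: 0.0
```

>>> servo_tool(
  motion=[
    [[0, 0, 0, 8, -0.2], [0, 0, 0, 16, -0.2], [0, 0, 0, 24, -0.2], [0, 0, 0, 32, -0.2], [0, 0, 0, 40, -0.2]],
  ],
)

```text
time_s: 1.6
eef_pos: [0.4031, 0.1135, 0.2559]
eef_rot: [-0.0, 0.503, 0.864, -0.0]
wrist_force: [-0.4, -0.5, -0.2]
opening: 0.598
grasp_force: 0.0
```

>>> servo_tool(
  motion=[
    [[0, 0, 0, 7, -0.2], [0, 0, 0, 14, -0.2], [0, 0, 0, 14, -0.2], [0, 0, 0, 14, -0.2]],
  ],
)

```text
time_s: 2.0
eef_pos: [0.4032, 0.1137, 0.2561]
eef_rot: [-0.0, 0.601, 0.799, -0.0]
wrist_force: [-0.4, 0.1, 0.8]
opening: 0.603
grasp_force: 0.0
```

Run:
```python
from h import *
go(.44,.0305,.22,15.8)
c=grab("wrist"); save(c,"w1.png")
W=cloud(c); z=W[...,2]
hsv=cv2.cvtColor(c["pixels"],cv2.COLOR_RGB2HSV)
m=(z>.15)&(z<.2); p=W[m]; print("grip top",len(p),np.percentile(p,[2,50,98],0).round(4).tolist() if len(p) else "")
m=(z>.176)&(z<.195); p=W[m]
if len(p)>5: print(cv2.minAreaRect(p[:,:2].astype(np.float32)*1000),p[:,2].mean())
```

```text
t 2.0 pos [0.4032 0.1137 0.2561] yaw 16.1 -> shift [-9.01  1.22  3.61] twist 0.3 open 0.60 F 0.0 [-0.4  0.1  0.8]
grip top 1515 [[0.437, 0.0286, 0.1527], [0.4429, 0.0436, 0.1805], [0.4511, 0.0471, 0.1855]]
((445.13409423828125, 36.764381408691406), (14.129011154174805, 21.67388153076172), 17.10662269592285) 0.18293017797474678
```

View pics/w1.png

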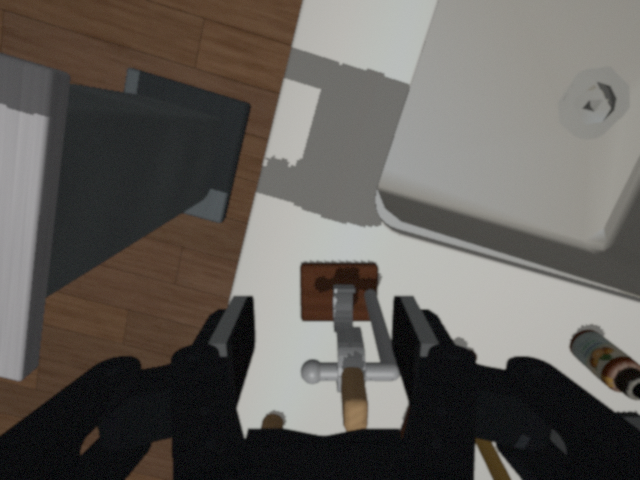

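The wrist view shows the grip at (354,398). Its measured top is 14.1 x 21.7 mm at z 0.183, which matches the given size. Grasping it.

>>> servo_tool(
  motion=[
    [[-4.3, 0.9, 0, 0, -0.2], [-8.6, 1.8, 0, 0, -0.2], [-8.6, 1.8, 3, 0, -0.2], [-8.6, 1.8, 6, 0, -0.2], [-8.6, 1.8, 7.9, 0, -0.2]],
  ],
)

```text
time_s: 2.55
eef_pos: [0.4434, 0.0356, 0.1752]
eef_rot: [-0.001, 0.602, 0.799, -0.001]
wrist_force: [-0.3, -0.2, 0.0]
opening: 0.598
grasp_force: 0.0
```

>>> servo_tool(
  motion=[
    [[0, 0, 0, 0, -0.2], [0, 0, 0, 0, 1], [0, 0, 0, 0, 1], [0, 0, 0, 0, 1], [0, 0, 0, 0, 1]],
  ],
)

```text
time_s: 3.05
eef_pos: [0.4454, 0.0359, 0.1788]
eef_rot: [0.001, 0.602, 0.799, 0.001]
wrist_force: [-0.3, 0.5, 5.8]
opening: 0.153
grasp_force: 59.7
```

>>> servo_tool(
  motion=[
    [[0, 0, 0, 0, 1], [0, 0, 0, 0, 1], [0, 0, 0, 0, 1]],
  ],
)

```text
time_s: 3.35
eef_pos: [0.4454, 0.0358, 0.1788]
eef_rot: [0.001, 0.602, 0.799, 0.001]
wrist_force: [-1.0, 1.4, 6.7]
opening: 0.154
grasp_force: 59.9
```

>>> servo_tool(
  motion=[
    [[0, 0, -1.2, 0, 1], [0, 0, -2.4, 0, 1], [0, 0, -3.6, 0, 1], [0, 0, -3.6, 0, 1], [0, 0, -3.6, 0, 1]],
  ],
)

```text
time_s: 3.85
eef_pos: [0.4446, 0.0359, 0.2138]
eef_rot: [0.001, 0.602, 0.798, 0.0]
wrist_force: [-0.3, -0.7, -0.8]
opening: 0.153
grasp_force: 58.9
```

Run:
```python
from h import *
go(.44,.0305,.22,15.8)
c=grab("side");s=grab("scene")
im=np.hstack([cv2.resize(c["pixels"][150:270,215:335],(400,400)),cv2.resize(s["pixels"][150:270,195:315],(400,400))])
cv2.imwrite("pics/l1.png",im[:,:,::-1])
```

```text
t 3.85 pos [0.4446 0.0359 0.2138] yaw 16.0 -> shift [-0.39 -0.59 -0.62] twist 0.2 open 0.15 F 58.9 [-0.3 -0.7 -0.8]
```

View pics/l1.png

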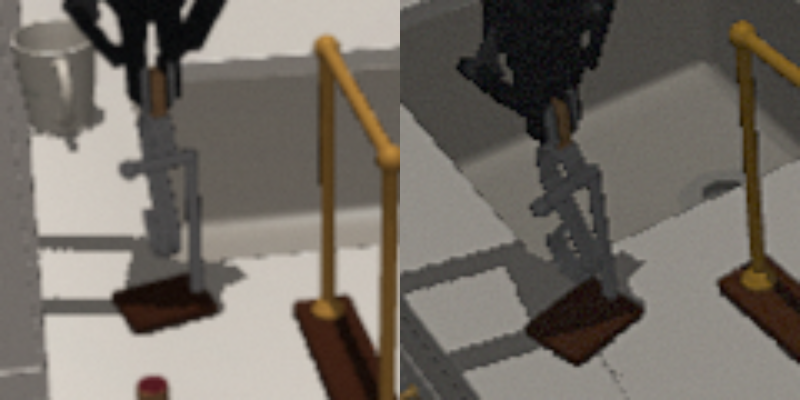

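The hook is lifted, and the stub shows in the middle of its gap (left picture at (155,165)). I'll back it out along the hook's -x.

>>> servo_tool(
  motion=[
    [[0.5, 0, 0.1, 0, 1], [1.2, 0, 0.1, 0, 1], [2, 0, 0.1, 0, 1], [3, 0, 0.1, 0, 1], [4, 0, 0.1, 0, 1]],
  ],
)

```text
time_s: 4.45
eef_pos: [0.433, 0.0754, 0.2122]
eef_rot: [-0.0, 0.602, 0.798, 0.0]
wrist_force: [-0.5, 0.4, -0.7]
opening: 0.152
grasp_force: 58.9
```

>>> servo_tool(
  motion=[
    [[1, 0, 0, 0, 1], [2, 0, 0, 0, 1], [3, 0, 0, 0, 1], [3, 0, -5, 0, 1], [3, 0, -10, 0, 1]],
  ],
)

```text
time_s: 4.95
eef_pos: [0.4236, 0.1041, 0.3121]
eef_rot: [-0.002, 0.602, 0.799, -0.001]
wrist_force: [1.6, 0.4, -0.1]
opening: 0.154
grasp_force: 59.1
```

>>> servo_tool(
  motion=[
    [[0, 0, -4, 0, 1], [0, 0, -8, 0, 1], [0, 0, -12, 0, 1], [0, 0, -15, 0, 1], [0, 0, -15, 0, 1]],
  ],
)

```text
time_s: 5.45
eef_pos: [0.4261, 0.1037, 0.4673]
eef_rot: [0.004, 0.602, 0.798, 0.002]
wrist_force: [0.7, 1.2, -0.8]
opening: 0.155
grasp_force: 59.0
```

Run:
```python
from h import *
go(.574-.07,-.115,.45,94)
```

```text
t 5.45 pos [0.4261 0.1037 0.4673] yaw 16.0 -> shift [-23.16   1.45   1.8 ] twist -78.0 open 0.16 F 59.0 [ 0.7  1.2 -0.8]
```

>>> servo_tool(
  motion=[
    [[-4.6, 0.1, 0, -8, 1], [-9.2, 0.2, 0, -16, 1], [-13.8, 0.3, 0, -24, 1], [-18.4, 0.4, 0, -32, 1], [-22.9, 0.5, 0, -40, 1]],
  ],
)

```text
time_s: 5.95
eef_pos: [0.4917, -0.1122, 0.4613]
eef_rot: [-0.001, 0.3, 0.954, 0.0]
wrist_force: [0.7, 0.8, -0.3]
opening: 0.153
grasp_force: 59.0
```

>>> servo_tool(
  motion=[
    [[0, 0, 0, -8, 1], [0, 0, 0, -16, 1], [0, 0, 0, -24, 1], [0, 0, 0, -32, 1], [0, 0, 0, -38, 1]],
  ],
)

```text
time_s: 6.45
eef_pos: [0.4915, -0.1107, 0.461]
eef_rot: [-0.001, -0.026, 1.0, 0.0]
wrist_force: [-0.4, -0.3, -0.7]
opening: 0.151
grasp_force: 59.0
```

Run:
```python
from h import *
o=ctrl.get_obs();go(.504,-.115,.322,94,o)
from scipy.spatial.transform import Rotation as Ro
c=grab("wrist"); save(c,"w2.png"); W=cloud(c); hsv=cv2.cvtColor(c["pixels"],cv2.COLOR_RGB2HSV)
m=(W[...,2]>.235)&(W[...,2]<.265)&(hsv[...,1]>90)&(W[...,0]>.54)&(W[...,0]<.62)
p=W[m]; print("rail",len(p)); 
if len(p)>20:
    l=cv2.fitLine(p[:,:2].astype(np.float32),cv2.DIST_HUBER,0,.01,.01).ravel(); print(l,np.degrees(np.arctan2(l[1],l[0])),"x at y=-.112",l[2]+(-.112-l[3])*l[0]/l[1],np.percentile(p,[1,50,99],0).round(4).tolist())
# hook in view of the cameras: steel/wood below the tcp
for n in("scene","side"):
    c=grab(n);W=cloud(c);d=W-o["eef_pos"]; h=cv2.cvtColor(c["pixels"],cv2.COLOR_RGB2HSV)
    m=(np.hypot(d[...,0],d[...,1])<.06)&(d[...,2]<-.03)&(d[...,2]>-.2); p=d[m]; print(n,len(p),np.percentile(p,[1,50,99],0).round(4).tolist())
```

```text
t 6.45 pos [ 0.4915 -0.1107  0.461 ] yaw 93.0 -> shift [-1.25 -0.5  13.9 ] twist -1.0 open 0.15 F 59.0 [-0.4 -0.3 -0.7]
rail 1703
[ 0.06220621 -0.9980633   0.57617915 -0.12369519] -86.43354 x at y=-.112 0.57545024 [[0.5633, -0.2009, 0.2364], [0.5756, -0.0583, 0.2561], [0.5876, -0.0102, 0.2611]]
scene 442 [[-0.023, -0.0119, -0.1558], [-0.005, -0.0049, -0.0948], [0.018, 0.0086, -0.0311]]
side 290 [[-0.0239, -0.0134, -0.1588], [-0.0046, -0.008, -0.0991], [0.0182, 0.0061, -0.0312]]
```

View pics/w2.png

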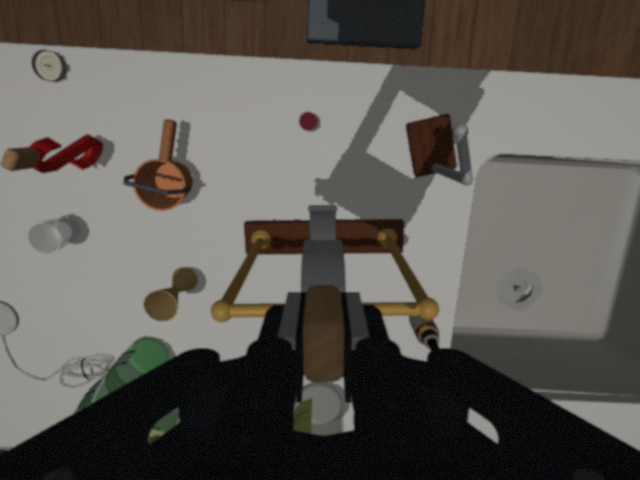

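The wrist view shows the rail running from (220,312) to (430,308). The hook is held square, with its lower curl toward the robot. I'll lower to entry height, then slide the rail into the gap.

>>> servo_tool(
  motion=[
    [[0, 0, 4, 0, 1], [0, 0, 8, 0, 1], [0, 0, 12, 0, 1], [0, 0, 13.7, 0, 1], [0, 0, 13.7, 0, 1]],
  ],
)

```text
time_s: 7.1
eef_pos: [0.4899, -0.1101, 0.3216]
eef_rot: [-0.003, -0.022, 1.0, 0.002]
wrist_force: [0.2, 0.3, -0.5]
opening: 0.155
grasp_force: 59.0
```

>>> servo_tool(
  motion=[
    [[-1.5, 0, 0, 0, 1], [-3, 0, 0, 0, 1], [-4.5, 0, 0, 0, 1], [-5, 0, 0, 0, 1], [-5, 0, 0, 0, 1]],
  ],
)

```text
time_s: 7.6
eef_pos: [0.5421, -0.1089, 0.3262]
eef_rot: [0.0, -0.023, 1.0, -0.0]
wrist_force: [0.8, 0.1, -0.3]
opening: 0.152
grasp_force: 59.0
```

Run:
```python
from h import *
o=ctrl.get_obs();go(.575,-.11,.3238,None,o)
ims=[]
for n in("side","scene"):
    c=grab(n);W=cloud(c);d=W-o["eef_pos"]; h=cv2.cvtColor(c["pixels"],cv2.COLOR_RGB2HSV)
    k=(np.abs(d[...,1])<.025)&(d[...,0]<.028)&(d[...,0]>-.05)&(d[...,2]<-.035); p=d[k]
    print(n,len(p),np.percentile(p,[1,50,99],0).round(4).tolist())
    for lo in(-.16,-.14,-.12,-.1,-.08,-.06):
        q=p[(p[:,2]>lo)&(p[:,2]<lo+.02)]; print(lo,len(q),np.percentile(q[:,0],[3,50,97]).round(3) if len(q) else "")
    u,v=proj(c,np.array([.55,-.11,.25])).astype(int); ims.append(cv2.resize(c["pixels"][max(v-60,0):v+60,u-60:u+60],(400,400)))
cv2.imwrite("pics/l2.png",np.hstack(ims)[:,:,::-1])
```

```text
t 7.6 pos [ 0.5421 -0.1089  0.3262] yaw 92.6 -> shift [-3.28 -0.27  0.24] twist 0.0 open 0.15 F 59.0 [ 0.8  0.1 -0.3]
side 617 [[-0.0485, -0.0244, -0.3309], [-0.0061, -0.0058, -0.314], [0.0276, 0.0243, -0.0365]]
-0.16 84 [-0.02   0.002  0.017]
-0.14 33 [-0.024 -0.019  0.018]
-0.12 19 [-0.002  0.003  0.009]
-0.1 17 [-0.013 -0.006 -0.001]
-0.08 39 [-0.02  -0.012  0.028]
-0.06 44 [-0.02  -0.017  0.016]
scene 827 [[-0.0482, -0.0241, -0.3294], [-0.0059, -0.0028, -0.313], [0.0274, 0.024, -0.0374]]
-0.16 109 [-0.021  0.006  0.018]
-0.14 46 [-0.024 -0.02   0.018]
-0.12 20 [-0.001  0.004  0.011]
-0.1 17 [-0.011 -0.007 -0.   ]
-0.08 35 [-0.019 -0.016  0.027]
-0.06 71 [-0.019 -0.016  0.016]
```

View pics/l2.png

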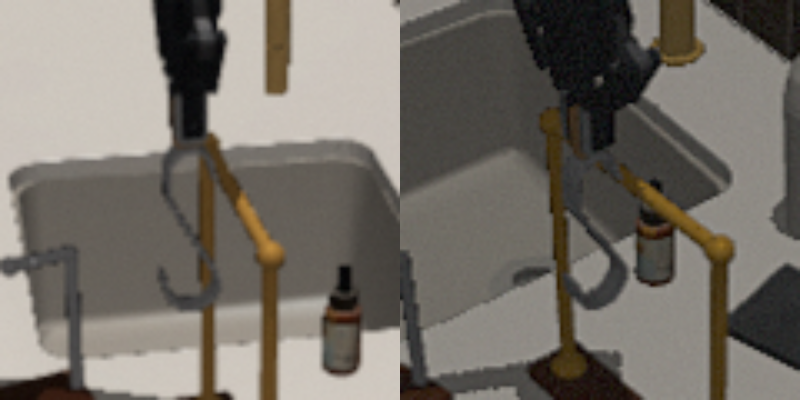

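The hook is upright and the rail is level with its gap: side crop, hook at (190,220) and rail end at (210,145). Sliding in and lowering.

>>> servo_tool(
  motion=[
    [[-1, 0, 0.2, 0, 1], [-2, 0, 0.2, 0, 1], [-3, 0, 0.2, 0, 1], [-3.3, 0, 0.2, 0, 1], [-3.3, 0, 0.2, 0, 1]],
  ],
)

```text
time_s: 8.2
eef_pos: [0.575, -0.1072, 0.323]
eef_rot: [-0.0, -0.024, 1.0, 0.0]
wrist_force: [-0.8, 0.1, -1.1]
opening: 0.152
grasp_force: 59.0
```

>>> servo_tool(
  motion=[
    [[0, 0, 0.6, 0, 1], [0, 0, 1.2, 0, 1], [0, 0, 1.8, 0, 1], [0, 0, 2.4, 0, 1], [0, 0, 2.4, 0, 1]],
  ],
)

```text
time_s: 8.7
eef_pos: [0.5738, -0.1071, 0.2979]
eef_rot: [-0.001, -0.023, 1.0, 0.0]
wrist_force: [-0.0, 0.3, -1.4]
opening: 0.157
grasp_force: 59.0
```

Run:
```python
from h import *
go(.575,-.11,.2908)
```

```text
t 8.7 pos [ 0.5738 -0.1071  0.2979] yaw 92.7 -> shift [-0.1  -0.3   0.71] twist 0.0 open 0.16 F 59.0 [-0.   0.3 -1.4]
```

>>> servo_tool(
  motion=[
    [[0, 0, 0.3, 0, 1], [0, 0, 0.5, 0, 1], [0, 0, 0.6, 0, 1], [0, 0, 0.7, 0, 1], [0, 0, 0.7, 0, 1]],
  ],
)

```text
time_s: 9.2
eef_pos: [0.5745, -0.1073, 0.2923]
eef_rot: [-0.0, -0.023, 1.0, 0.0]
wrist_force: [0.2, -0.2, -0.2]
opening: 0.152
grasp_force: 59.0
```

>>> servo_tool(
  motion=[
    [[0, 0, 0.1, 0, 1], [0, 0, 0.2, 0, 1], [0, 0, 0.3, 0, 1], [0, 0, 0.3, 0, 1]],
  ],
)

```text
time_s: 9.6
eef_pos: [0.5754, -0.1075, 0.291]
eef_rot: [0.002, -0.023, 1.0, -0.001]
wrist_force: [-0.9, 0.0, 5.0]
opening: 0.153
grasp_force: 60.2
```

Contact: 5 N upward, with the TCP at seat height. I'll release gently, then retract.

>>> servo_tool(
  motion=[
    [[0, 0, -0.1, 0, 0.5], [0, 0, -0.1, 0, 0.2], [0, 0, -0.1, 0, 0], [0, 0, -0.1, 0, 0], [0, 0, -0.5, 0, 0]],
  ],
)

```text
time_s: 10.1
eef_pos: [0.5741, -0.1072, 0.2936]
eef_rot: [-0.001, -0.023, 1.0, 0.0]
wrist_force: [0.2, -0.5, 0.8]
opening: 0.501
grasp_force: 0.0
```

>>> servo_tool(
  motion=[
    [[0, 0, -2, 0, 0], [0, 0, -4, 0, 0], [0, 0, -7, 0, 0], [0, 0, -11, 0, 0], [0, 0, -15, 0, 0]],
  ],
)

```text
time_s: 10.6
eef_pos: [0.5742, -0.1072, 0.4456]
eef_rot: [-0.0, -0.023, 1.0, 0.0]
wrist_force: [1.2, 0.3, 0.2]
opening: 0.5
grasp_force: 0.0
```

Run:
```python
from h import *
o=ctrl.get_obs();go(.434,-.311,.43,81,o)
ims=[]
for n in("side","scene"):
    c=grab(n);W=cloud(c);d=W-np.array([.5745,-.1075,.132])
    k=(np.abs(d[...,1])<.02)&(np.abs(d[...,0])<.05)&(d[...,2]>-.02)&(d[...,2]<.17); p=d[k]
    for lo in(-.01,.03,.05,.07,.09,.11,.13,.15):
        q=p[(p[:,2]>lo)&(p[:,2]<lo+.02+.02*(lo<0))]; print(n,lo,len(q),np.percentile(q,[3,50,97],0).round(3).tolist() if len(q) else "")
    u,v=proj(c,np.array([.575,-.11,.21])).astype(int); ims.append(cv2.resize(c["pixels"][max(v-60,0):v+60,u-60:u+60],(400,400)))
cv2.imwrite("pics/l3.png",np.hstack(ims)[:,:,::-1])
```

```text
t 10.6 pos [ 0.5742 -0.1072  0.4456] yaw 92.7 -> shift [ 14.95 -19.71   1.57] twist 11.7 open 0.50 F 0.0 [1.2 0.3 0.2]
side -0.01 80 [[-0.019, -0.013, 0.0], [0.0, -0.005, 0.006], [0.018, 0.006, 0.028]]
side 0.03 14 [[-0.008, -0.012, 0.033], [0.013, -0.007, 0.044], [0.017, 0.002, 0.049]]
side 0.05 18 [[-0.004, -0.015, 0.052], [0.002, -0.009, 0.061], [0.007, 0.005, 0.068]]
side 0.07 20 [[-0.017, -0.014, 0.071], [-0.01, -0.01, 0.08], [-0.004, 0.003, 0.089]]
side 0.09 29 [[-0.018, -0.012, 0.092], [-0.015, -0.007, 0.104], [0.017, 0.002, 0.109]]
side 0.11 87 [[-0.017, -0.019, 0.111], [-0.004, -0.008, 0.122], [0.014, 0.004, 0.129]]
side 0.13 77 [[-0.013, -0.011, 0.131], [-0.002, -0.007, 0.14], [0.008, -0.002, 0.149]]
side 0.15 62 [[-0.014, -0.011, 0.15], [-0.005, -0.007, 0.158], [0.005, 0.002, 0.164]]
scene -0.01 132 [[-0.017, -0.011, 0.002], [0.011, -0.003, 0.011], [0.023, 0.009, 0.03]]
scene 0.03 19 [[-0.018, -0.01, 0.031], [0.013, -0.008, 0.036], [0.024, 0.0, 0.049]]
scene 0.05 14 [[-0.001, -0.01, 0.051], [0.003, -0.009, 0.062], [0.01, -0.006, 0.068]]
scene 0.07 15 [[-0.015, -0.011, 0.073], [-0.009, -0.009, 0.081], [-0.004, 0.002, 0.089]]
scene 0.09 42 [[-0.017, -0.012, 0.091], [-0.015, -0.005, 0.1], [0.012, 0.006, 0.109]]
scene 0.11 121 [[-0.016, -0.019, 0.111], [-0.005, -0.007, 0.122], [0.015, 0.015, 0.129]]
scene 0.13 72 [[-0.012, -0.009, 0.131], [-0.005, -0.006, 0.141], [0.009, 0.004, 0.149]]
scene 0.15 81 [[-0.012, -0.01, 0.152], [-0.004, -0.005, 0.16], [0.007, 0.003, 0.166]]
```

View pics/l3.png

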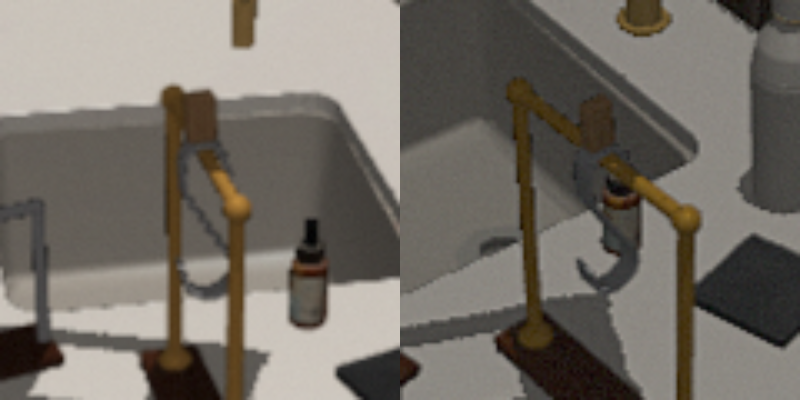

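The hook hangs upright on the rail by its upper curl, with nothing touching it (side crop, about (205,190)). Moving to the pail grip.

>>> servo_tool(
  motion=[
    [[2.5, -3.9, 0, 2, 0], [5.5, -7.8, 0, 4, 0], [8.5, -11.8, 0, 7, 0], [11.7, -15.8, 0, 10, 0], [14.9, -19.7, 0, 12, 0]],
  ],
)

```text
time_s: 11.2
eef_pos: [0.4344, -0.3108, 0.444]
eef_rot: [-0.0, 0.082, 0.997, 0.0]
wrist_force: [0.2, -1.0, 1.3]
opening: 0.5
grasp_force: 0.0
```

>>> servo_tool(
  motion=[
    [[0, 0, 4, 0, 0], [0, 0, 8, 0, 0], [0, 0, 12, 0, 0], [0, 0, 16, 0, 0], [0, 0, 16, 0, 0]],
  ],
)

```text
time_s: 11.7
eef_pos: [0.4332, -0.3071, 0.278]
eef_rot: [-0.004, 0.081, 0.997, 0.004]
wrist_force: [-0.6, -0.1, -0.8]
opening: 0.499
grasp_force: 0.0
```

Run:
```python
from h import *
c=grab("wrist"); save(c,"w3.png"); W=cloud(c); h=cv2.cvtColor(c["pixels"],cv2.COLOR_RGB2HSV)
x,y,z=W[...,0],W[...,1],W[...,2]
m=(z>.045)&(z<.062)&(h[...,1]>80)&(x>.4)&(x<.475)&(y>-.36)&(y<-.27); g=W[m]
r=cv2.minAreaRect(g[:,:2].astype(np.float32)*1000); l=cv2.fitLine(g[:,:2].astype(np.float32),cv2.DIST_HUBER,0,.01,.01).ravel()
print("grip",len(g),r,np.degrees(np.arctan2(l[1],l[0])),l[2:],np.percentile(g,[2,50,98],0).round(4).tolist())
m=(z>.085)&(z<.104)&(x>.46)&(x<.54)&(y>-.37)&(y<-.27); b=W[m]
if len(b)>9:
    l=cv2.fitLine(b[:,:2].astype(np.float32),cv2.DIST_HUBER,0,.01,.01).ravel(); print("bail",len(b),b.mean(0),np.percentile(b,[2,50,98],0).round(4).tolist(),np.degrees(np.arctan2(l[1],l[0])))
go(.434,-.311,.15,81)
```

```text
grip 853 ((452.5583801269531, -310.5628662109375), (20.229106903076172, 54.49330520629883), 70.21434783935547) -12.258835 [ 0.45068592 -0.31047067] [[0.4264, -0.3212, 0.0497], [0.4508, -0.3102, 0.0532], [0.4746, -0.3018, 0.0554]]
bail 609 [ 0.50347908 -0.319786    0.09637505] [[0.4968, -0.3487, 0.0862], [0.5036, -0.3193, 0.0976], [0.5102, -0.2907, 0.0995]] 79.452
t 11.75 pos [ 0.4346 -0.3084  0.2818] yaw 80.7 -> shift [-0.05 -0.32 13.18] twist -0.3 open 0.50 F 0.0 [ 0.3 -0.2  0.4]
```

View pics/w3.png

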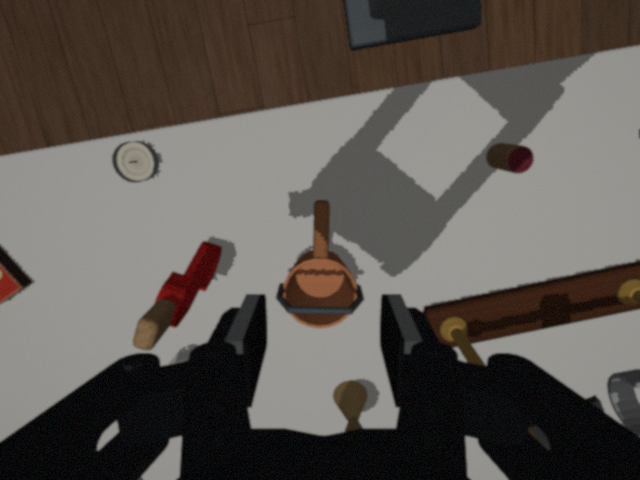

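The wrist view shows the pail's grip at (321,225) and its bail at (320,305), with the red hook well clear at (180,295). Descending to pinch.

>>> servo_tool(
  motion=[
    [[-0.2, 0.1, 4.5, 1, 0], [-0.2, 0.1, 9, 1, 0], [-0.2, 0.1, 13.5, 1, 0], [-0.2, 0.1, 17, 1, 0], [-0.2, 0.1, 19, 1, 0]],
  ],
)

```text
time_s: 12.25
eef_pos: [0.4385, -0.3095, 0.094]
eef_rot: [0.0, 0.09, 0.996, -0.0]
wrist_force: [0.0, -0.1, 0.2]
opening: 0.497
grasp_force: 0.0
```

>>> servo_tool(
  motion=[
    [[0, 0, 2, 0, 0], [0, 0, 3.6, 0, 0], [0, 0, 4.1, 0, 0], [0, 0, 4.1, 0, 0]],
  ],
)

```text
time_s: 12.65
eef_pos: [0.439, -0.31, 0.0546]
eef_rot: [0.001, 0.09, 0.996, -0.001]
wrist_force: [0.3, 0.4, 0.7]
opening: 0.502
grasp_force: 0.0
```

Run:
```python
from h import *
go(.437,-.3073,.05,79.5)
```

```text
t 12.65 pos [ 0.439  -0.31    0.0546] yaw 79.7 -> shift [0.24 0.23 0.46] twist 0.2 open 0.50 F 0.0 [0.3 0.4 0.7]
```

>>> servo_tool(
  motion=[
    [[0.2, 0.2, 0.4, 0, 0], [0.2, 0.2, 0.4, 0, 0.6], [0.2, 0.2, 0.4, 0, 1], [0.2, 0.2, 0.4, 0, 1], [0.2, 0.2, 0.4, 0, 1]],
  ],
)

```text
time_s: 13.15
eef_pos: [0.4367, -0.3071, 0.0501]
eef_rot: [0.0, 0.09, 0.996, -0.0]
wrist_force: [-1.4, 1.1, 5.4]
opening: 0.153
grasp_force: 62.0
```

>>> servo_tool(
  motion=[
    [[0, 0, 0, 0, 1], [0, 0, 0, 0, 1], [0, 0, -1, 0, 1], [0, 0, -3, 0, 1], [0, 0, -6, 0, 1]],
  ],
)

```text
time_s: 13.65
eef_pos: [0.4351, -0.3054, 0.1085]
eef_rot: [-0.002, 0.09, 0.996, 0.002]
wrist_force: [0.3, 0.1, -1.6]
opening: 0.153
grasp_force: 61.1
```

>>> servo_tool(
  motion=[
    [[0, 0, -4, 0, 1], [0, 0, -7, 0, 1], [0, 0, -10, 0, 1], [0, 0, -10, 0, 1]],
  ],
)

```text
time_s: 14.05
eef_pos: [0.4382, -0.3085, 0.2145]
eef_rot: [0.003, 0.09, 0.996, -0.003]
wrist_force: [0.2, -0.3, -1.8]
opening: 0.158
grasp_force: 61.3
```

Run:
```python
from h import *
o=ctrl.get_obs();go(.437,-.3073,.2,79.5,o)
for n in("wrist","side","scene"):
    c=grab(n);W=cloud(c); h=cv2.cvtColor(c["pixels"],cv2.COLOR_RGB2HSV); d=W-o["eef_pos"]
    k=(d[...,0]>.045)&(d[...,0]<.09)&(np.abs(d[...,1]+.012)<.05)&(d[...,2]>.0)&(d[...,2]<.07)&(h[...,1]<90)
    p=d[k]; b=p[p[:,2]>.035]; print(n,len(b), b.mean(0).round(4) if len(b) else "",np.percentile(b,[2,50,98],0).round(4).tolist() if len(b) else "")
    if len(b)>20:
        l=cv2.fitLine(b[:,:2].astype(np.float32),cv2.DIST_HUBER,0,.01,.01).ravel(); print(np.degrees(np.arctan2(l[1],l[0])))
```

```text
t 14.05 pos [ 0.4382 -0.3085  0.2145] yaw 79.7 -> shift [0.15 0.11 1.45] twist 0.2 open 0.16 F 61.3 [ 0.2 -0.3 -1.8]
wrist 0  
side 54 [ 0.0625 -0.0192  0.042 ] [[0.0564, -0.0417, 0.0354], [0.0622, -0.021, 0.0426], [0.0696, 0.0101, 0.0451]]
77.88832
scene 75 [ 0.0631 -0.014   0.0416] [[0.0572, -0.04, 0.0359], [0.0626, -0.0145, 0.042], [0.0696, 0.014, 0.0451]]
79.486626
```

>>> servo_tool(
  motion=[
    [[0.5, 3.5, 0, -3, 1], [1, 7.5, 0, -6, 1], [1.5, 11.5, 0, -9, 1], [2, 15.5, 0, -12, 1], [2.4, 19.2, 0, -14, 1]],
  ],
)

```text
time_s: 14.7
eef_pos: [0.4458, -0.1112, 0.2073]
eef_rot: [-0.002, -0.033, 0.999, 0.001]
wrist_force: [0.9, -0.5, -0.3]
opening: 0.153
grasp_force: 61.3
```

>>> servo_tool(
  motion=[
    [[0, 0, 2.5, 0, 1], [0, 0, 5, 0, 1], [0, 0, 7.5, 0, 1], [0, 0, 7.5, 0, 1], [0, 0, 7.5, 0, 1]],
  ],
)

```text
time_s: 15.2
eef_pos: [0.4462, -0.113, 0.1333]
eef_rot: [-0.001, -0.032, 0.999, 0.001]
wrist_force: [-0.7, -0.1, -1.5]
opening: 0.152
grasp_force: 61.1
```

```bash
cat > m.py <<'E'
from h import *
def look(name):
    o=ctrl.get_obs();go(.575-.066,-.1115,.134,93.5,o); ims=[]
    for n in("side","scene"):
        c=grab(n);W=cloud(c); h=cv2.cvtColor(c["pixels"],cv2.COLOR_RGB2HSV); d=W-o["eef_pos"]
        k=(d[...,0]>.045)&(d[...,0]<.09)&(np.abs(d[...,1])<.04)&(d[...,2]>.03)&(d[...,2]<.06)&(h[...,1]<90)&(W[...,0]<.545)
        p=W[k]; print(n,"bail",len(p),np.percentile(p,[2,50,98],0).round(4).tolist() if len(p) else "")
        k=(np.abs(W[...,0]-.575)<.03)&(np.abs(W[...,1]+.107)<.016)&(W[...,2]>.128)&(W[...,2]<.19)&(h[...,1]<90)
        p=W[k]; print(n,"curl",len(p),np.percentile(p,[2,50,98],0).round(4).tolist() if len(p) else "")
        u,v=proj(c,np.array([.55,-.11,.17])).astype(int); ims.append(cv2.resize(c["pixels"][v-60:v+60,u-60:u+60],(400,400),interpolation=cv2.INTER_CUBIC))
    cv2.imwrite("pics/"+name,np.hstack(ims)[:,:,::-1])
E
python3 -c "from m import *;look('p1.png')"
```

```text
t 15.2 pos [ 0.4462 -0.113   0.1333] yaw 93.7 -> shift [-6.28 -0.25 -0.09] twist 0.2 open 0.15 F 61.1 [-0.7 -0.1 -1.5]
side bail 45 [[0.5086, -0.1452, 0.1664], [0.5118, -0.1182, 0.1775], [0.5156, -0.0831, 0.1803]]
side curl 90 [[0.5572, -0.1216, 0.1326], [0.5799, -0.1143, 0.139], [0.5919, -0.0998, 0.1869]]
scene bail 69 [[0.5095, -0.1417, 0.1646], [0.5136, -0.1165, 0.1804], [0.5171, -0.0801, 0.1851]]
scene curl 165 [[0.5499, -0.1201, 0.1342], [0.5871, -0.1116, 0.1451], [0.6004, -0.0978, 0.1848]]
```

View pics/p1.png

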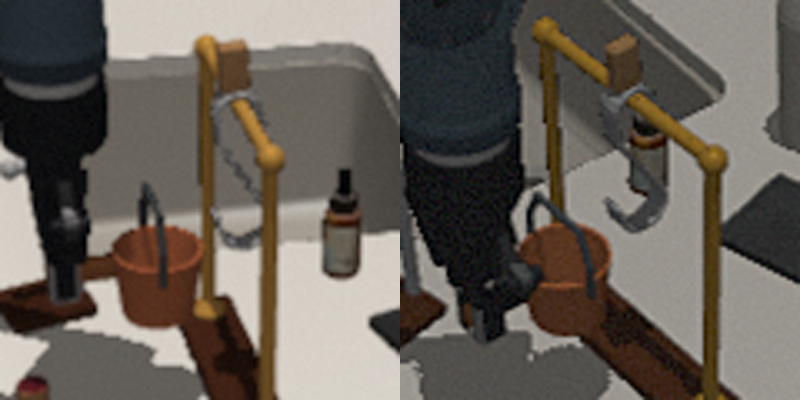

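The pail is level, with its bail at (148,195) in the side crop, just above and in front of the curl's free end at (222,235). Its height is about hook z = 46 mm, so I'm moving in. That was my tenth picture, so I'll work from depth numbers from here.

>>> servo_tool(
  motion=[
    [[-1.3, 0, 0, 0, 1], [-2.6, 0, 0, 0, 1], [-3.9, 0, 0, 0, 1], [-5.2, 0, 0, 0, 1], [-6, 0, 0, 0, 1]],
  ],
)

```text
time_s: 15.8
eef_pos: [0.5086, -0.1102, 0.1358]
eef_rot: [0.001, -0.032, 0.999, -0.001]
wrist_force: [-0.2, 0.1, -1.0]
opening: 0.152
grasp_force: 61.2
```

```bash
cat > m2.py <<'E'
from h import *
def look():
    o=ctrl.get_obs();go(.575-.066,-.1115,.134,93.5,o)
    for n in("side","scene"):
        c=grab(n);W=cloud(c); h=cv2.cvtColor(c["pixels"],cv2.COLOR_RGB2HSV)
        X,Y,Z=W[...,0],W[...,1],W[...,2]; near=(abs(X-.575)<.04)
        def s(t,k):
            p=W[k&near]; print(n,t,len(p),np.percentile(p,[3,50,97],0).round(4).tolist() if len(p)>3 else "")
        s("bailL",(Y>-.147)&(Y<-.121)&(Z>.09)&(Z<.2)&(h[...,1]<90)); s("bailR",(Y>-.09)&(Y<-.07)&(Z>.09)&(Z<.2)&(h[...,1]<90))
        s("curl",(abs(Y+.108)<.011)&(Z>.12)&(Z<.175)&(h[...,1]<90)); s("hookgrip",(abs(Y+.108)<.015)&(Z>.27)&(Z<.31))
E
python3 -c "from m2 import *;look()"
```

```text
t 15.8 pos [ 0.5086 -0.1102  0.1358] yaw 93.7 -> shift [-0.03 -0.13  0.18] twist 0.2 open 0.15 F 61.2 [-0.2  0.1 -1. ]
side bailL 35 [[0.5731, -0.1461, 0.1348], [0.5765, -0.1386, 0.1663], [0.5788, -0.1257, 0.1838]]
side bailR 27 [[0.5658, -0.0879, 0.1399], [0.5709, -0.0772, 0.1584], [0.575, -0.0731, 0.1813]]
side curl 29 [[0.5376, -0.117, 0.122], [0.6058, -0.1099, 0.1433], [0.614, -0.0991, 0.1624]]
side hookgrip 114 [[0.539, -0.1199, 0.2714], [0.5601, -0.1152, 0.2826], [0.5728, -0.1062, 0.2944]]
scene bailL 66 [[0.5756, -0.1462, 0.0969], [0.578, -0.1346, 0.1561], [0.6057, -0.1231, 0.1834]]
scene bailR 31 [[0.5705, -0.0881, 0.1388], [0.5736, -0.0758, 0.1576], [0.5788, -0.0709, 0.1839]]
scene curl 32 [[0.5884, -0.1152, 0.1319], [0.6071, -0.1117, 0.1472], [0.6127, -0.0997, 0.1636]]
scene hookgrip 94 [[0.5542, -0.1173, 0.2714], [0.5635, -0.1146, 0.2845], [0.5744, -0.1049, 0.2953]]
```

The hook's lower end has been pushed forward slightly: at this height the bail touches the slant. Backing off 8 mm and letting it settle.

>>> servo_tool(
  motion=[
    [[0.3, 0, 0, 0, 1], [0.6, 0, 0, 0, 1], [0.8, 0, 0, 0, 1], [0.8, 0, 0, 0, 1], [0.8, 0, 0, 0, 1]],
  ],
)

```text
time_s: 16.4
eef_pos: [0.4989, -0.1102, 0.1344]
eef_rot: [0.0, -0.032, 0.999, -0.0]
wrist_force: [-0.0, -0.3, -2.1]
opening: 0.153
grasp_force: 61.1
```

>>> servo_tool(
  motion=[
    [[0, 0, 0, 0, 1], [0, 0, 0, 0, 1], [0, 0, 0, 0, 1], [0, 0, 0, 0, 1], [0, 0, 0, 0, 1]],
  ],
)

```text
time_s: 16.9
eef_pos: [0.4991, -0.1102, 0.1343]
eef_rot: [0.0, -0.032, 0.999, -0.0]
wrist_force: [-0.7, -0.5, -2.0]
opening: 0.156
grasp_force: 61.1
```

```bash
python3 -c "from m2 import *;look()"
```

```text
t 16.9 pos [ 0.4991 -0.1102  0.1343] yaw 93.7 -> shift [-0.98 -0.19  0.03] twist 0.2 open 0.16 F 61.1 [-0.7 -0.5 -2. ]
side bailL 40 [[0.5635, -0.1466, 0.1309], [0.5667, -0.1385, 0.166], [0.5683, -0.1245, 0.1812]]
side bailR 16 [[0.5444, -0.0874, 0.1363], [0.5627, -0.0787, 0.1561], [0.5651, -0.0731, 0.1796]]
side curl 39 [[0.5796, -0.1171, 0.1366], [0.6066, -0.1102, 0.1439], [0.6146, -0.1007, 0.1625]]
side hookgrip 105 [[0.5455, -0.1192, 0.271], [0.5566, -0.114, 0.2843], [0.5684, -0.1059, 0.2946]]
scene bailL 65 [[0.5649, -0.1455, 0.1037], [0.5675, -0.1349, 0.1601], [0.5888, -0.1249, 0.1823]]
scene bailR 32 [[0.5608, -0.089, 0.1342], [0.5642, -0.0775, 0.1655], [0.591, -0.0725, 0.1826]]
scene curl 60 [[0.5822, -0.1175, 0.1388], [0.6012, -0.1106, 0.1446], [0.6134, -0.0988, 0.1651]]
scene hookgrip 116 [[0.5469, -0.1171, 0.2716], [0.5574, -0.1138, 0.2857], [0.5699, -0.1038, 0.2955]]
```

```bash
cat > sw.py <<'E'
from h import *
def sw(n,z0=.27,z1=.31,cam="side"):
    for i in range(n):
        c=grab(cam);W=cloud(c);X,Y,Z=W[...,0],W[...,1],W[...,2]
        k=(abs(X-.565)<.045)&(abs(Y+.108)<.016)&(Z>z0)&(Z<z1); lo=(abs(X-.58)<.05)&(abs(Y+.108)<.014)&(Z>.125)&(Z<.16)&(cv2.cvtColor(c["pixels"],cv2.COLOR_RGB2HSV)[...,1]<90)
        print(round(ctrl.get_obs()["time_s"],2),np.percentile(W[k],[5,50,95],0)[:,0].round(4) if k.any() else "-", np.percentile(W[lo],[5,50,95],0)[:,0].round(4) if lo.any() else "-",lo.sum())
E
python3 -c "from sw import *;sw(12)"
```

```text
17.05 [0.5312 0.556  0.5682] [0.5369 0.6135 0.6224] 67
17.1 [0.5296 0.5558 0.568 ] [0.5803 0.6129 0.6228] 68
17.15 [0.5313 0.5555 0.5676] [0.58   0.6139 0.6225] 66
17.2 [0.5299 0.5558 0.5676] [0.5801 0.6136 0.6231] 65
17.25 [0.5301 0.5556 0.5685] [0.5797 0.6131 0.6227] 67
17.3 [0.5304 0.556  0.5674] [0.5799 0.6134 0.622 ] 66
17.35 [0.5304 0.5559 0.5678] [0.5802 0.6135 0.6227] 65
17.4 [0.5301 0.5559 0.5677] [0.5836 0.6136 0.623 ] 65
17.45 [0.5302 0.5556 0.5676] [0.58   0.6138 0.623 ] 63
17.5 [0.5317 0.556  0.568 ] [0.5804 0.6132 0.6227] 65
17.55 [0.5308 0.5557 0.5676] [0.5802 0.6121 0.6222] 66
17.6 [0.5298 0.5556 0.5679] [0.5517 0.6133 0.6229] 68
```

```bash
cat > pf.py <<'E'
from h import *
def pf():
  for n in("side","scene"):
    c=grab(n);W=cloud(c);X,Y,Z=W[...,0],W[...,1],W[...,2]; S=cv2.cvtColor(c["pixels"],cv2.COLOR_RGB2HSV)
    print(n)
    for z in np.arange(.315,.115,-.01):
        k=(X>.52)&(X<.65)&(abs(Y+.11)<.02)&(Z>z)&(Z<=z+.01)&(S[...,2]>55)
        if k.sum(): print("%.3f"%z,k.sum(),"x",np.sort(np.unique((W[k][:,0]*250).round())*4).astype(int).tolist(),"S",int(np.median(S[k][:,1])),"y",np.percentile(W[k][:,1],[5,95]).round(3))
E
python3 -c "from pf import *;pf()"
```

```text
side
0.315 3 x [536] S 29 y [-0.122 -0.112]
0.305 2 x [532] S 20 y [-0.126 -0.125]
0.295 4 x [532, 536] S 18 y [-0.127 -0.114]
0.285 49 x [520, 524, 544, 548, 552, 556, 560, 564] S 131 y [-0.122 -0.106]
0.275 37 x [544, 548, 552, 556, 560, 564, 568] S 130 y [-0.118 -0.111]
0.265 41 x [548, 552, 556, 560, 564, 568, 572] S 130 y [-0.117 -0.109]
0.255 45 x [552, 556, 560, 564, 568, 572, 576, 580, 584] S 58 y [-0.12  -0.109]
0.245 47 x [556, 560, 564, 568, 572, 576, 580, 584, 588] S 36 y [-0.126 -0.106]
0.235 18 x [556, 560, 588, 592] S 30 y [-0.119 -0.1  ]
0.225 7 x [556, 560, 564] S 23 y [-0.119 -0.109]
0.215 8 x [564, 568] S 16 y [-0.12  -0.113]
0.205 19 x [568, 572, 576, 580] S 8 y [-0.117 -0.103]
0.195 12 x [580, 584, 588] S 16 y [-0.118 -0.103]
0.185 2 x [588, 604] S 65 y [-0.117 -0.114]
0.175 22 x [564, 568, 604, 608, 612, 616] S 21 y [-0.126 -0.099]
0.165 12 x [612, 616, 620] S 7 y [-0.117 -0.098]
0.155 22 x [580, 584, 620, 624] S 17 y [-0.117 -0.1  ]
0.145 29 x [584, 588, 592, 616, 620, 624] S 12 y [-0.118 -0.099]
0.135 44 x [520, 524, 528, 532, 536, 540, 544, 548, 596, 604, 608
[... 554 characters left out ...]
0, 592] S 8 y [-0.117 -0.104]
0.225 4 x [560, 564] S 15 y [-0.118 -0.111]
0.215 8 x [564, 568, 572] S 8 y [-0.119 -0.114]
0.205 6 x [576, 580, 584] S 15 y [-0.116 -0.109]
0.195 17 x [584, 588, 592, 596] S 9 y [-0.117 -0.101]
0.185 12 x [564, 596, 600, 604, 608] S 7 y [-0.115 -0.1  ]
0.175 35 x [564, 568, 572, 604, 608, 612, 616, 620] S 11 y [-0.128 -0.096]
0.165 8 x [580, 620, 624] S 8 y [-0.115 -0.101]
0.155 18 x [584, 588, 620, 624, 628] S 9 y [-0.116 -0.104]
0.145 42 x [588, 592, 600, 604, 608, 612, 616, 620, 624] S 6 y [-0.115 -0.099]
0.135 51 x [540, 544, 548, 592, 596, 600, 604, 608, 612, 616, 620] S 12 y [-0.127 -0.097]
0.125 38 x [540, 544, 548, 592, 596, 600] S 156 y [-0.129 -0.096]
```

The profile explains it. The curl's underside is riding on the pail's front rim: the rim is at hook z of about 6 mm, the curl's bottom is at 0, and the hook leans about 0.28 rad. Going forward a bit more should let the curl swing back inside the rim, under the bail.

>>> servo_tool(
  motion=[
    [[-0.3, 0, 0, 0, 1], [-0.6, 0, 0, 0, 1], [-0.9, 0, 0, 0, 1], [-1.2, 0, 0, 0, 1], [-1.4, 0, 0, 0, 1]],
  ],
)

```text
time_s: 18.2
eef_pos: [0.5134, -0.1093, 0.1343]
eef_rot: [0.0, -0.032, 0.999, -0.0]
wrist_force: [0.5, 0.5, -1.5]
opening: 0.15
grasp_force: 61.2
```

>>> servo_tool(
  motion=[
    [[0, 0, 0, 0, 1], [0, 0, 0, 0, 1], [0, 0, 0, 0, 1], [0, 0, 0, 0, 1], [0, 0, 0, 0, 1]],
  ],
)

```text
time_s: 18.7
eef_pos: [0.513, -0.1093, 0.1343]
eef_rot: [-0.0, -0.032, 0.999, 0.0]
wrist_force: [0.6, -0.8, -2.3]
opening: 0.154
grasp_force: 61.1
```

```bash
python3 -c "
from pf import *
go(.509,-.11,.134);pf()"
```

```text
t 18.7 pos [ 0.513  -0.1093  0.1343] yaw 93.7 -> shift [ 0.4  -0.05  0.03] twist 0.0 open 0.15 F 61.1 [ 0.6 -0.8 -2.3]
side
0.315 2 x [548] S 27 y [-0.12  -0.119]
0.305 2 x [548] S 26 y [-0.123 -0.121]
0.285 40 x [536, 540, 548, 552, 556, 560, 564, 568] S 130 y [-0.123 -0.106]
0.275 33 x [536, 540, 548, 552, 556, 560, 564, 568, 572] S 130 y [-0.121 -0.113]
0.265 41 x [552, 556, 560, 564, 568, 572] S 132 y [-0.118 -0.112]
0.255 50 x [552, 556, 560, 564, 568, 572, 576, 580, 584] S 93 y [-0.119 -0.106]
0.245 48 x [556, 560, 564, 568, 572, 576, 580, 584, 588, 592] S 24 y [-0.127 -0.105]
0.235 15 x [556, 560, 588, 592, 596] S 22 y [-0.121 -0.109]
0.225 7 x [560, 564] S 11 y [-0.12  -0.115]
0.215 8 x [564, 568, 572] S 12 y [-0.119 -0.11 ]
0.205 18 x [568, 572, 576, 580, 584] S 8 y [-0.121 -0.1  ]
0.195 9 x [576, 580, 584, 588] S 24 y [-0.119 -0.109]
0.185 4 x [524, 604, 608] S 74 y [-0.128 -0.106]
0.175 25 x [524, 576, 580, 604, 608, 612, 616, 620] S 16 y [-0.125 -0.101]
0.165 9 x [616, 620, 624] S 9 y [-0.116 -0.103]
0.155 10 x [624, 628] S 7 y [-0.117 -0.101]
0.145 27 x [588, 592, 616, 6
[... 643 characters left out ...]
7]
0.235 12 x [560, 564, 596] S 8 y [-0.118 -0.107]
0.225 6 x [560, 564, 568] S 15 y [-0.116 -0.106]
0.215 6 x [568, 572] S 12 y [-0.118 -0.115]
0.205 9 x [572, 580, 584] S 13 y [-0.117 -0.1  ]
0.195 13 x [584, 588, 592, 596] S 12 y [-0.116 -0.102]
0.185 19 x [600, 604, 608, 612] S 8 y [-0.115 -0.098]
0.175 21 x [580, 584, 612, 616, 620, 624] S 8 y [-0.119 -0.095]
0.165 5 x [624, 628] S 12 y [-0.114 -0.108]
0.155 19 x [584, 588, 624, 628, 632] S 11 y [-0.115 -0.101]
0.145 44 x [592, 600, 608, 612, 616, 620, 624, 628] S 6 y [-0.113 -0.098]
0.135 50 x [552, 556, 560, 564, 604, 608, 612, 616, 620, 624] S 18 y [-0.128 -0.096]
0.125 23 x [552, 556, 560, 564, 604, 608, 612] S 158 y [-0.128 -0.101]
```

>>> servo_tool(
  motion=[
    [[-0.4, 0, 0, 0, 1], [-0.8, 0, 0, 0, 1], [-0.8, 0, 0.2, 0, 1], [-0.8, 0, 0.4, 0, 1], [-0.8, 0, 0.4, 0, 1]],
  ],
)

```text
time_s: 19.3
eef_pos: [0.5214, -0.109, 0.1307]
eef_rot: [0.0, -0.032, 0.999, -0.0]
wrist_force: [-1.5, 0.3, 2.9]
opening: 0.153
grasp_force: 61.1
```

>>> servo_tool(
  motion=[
    [[0, 0, 0, 0, 1], [0, 0, 0, 0, 1], [0, 0, 0, 0, 1], [0, 0, 0, 0, 1], [0, 0, 0, 0, 1]],
  ],
)

```text
time_s: 19.8
eef_pos: [0.5212, -0.1089, 0.1306]
eef_rot: [0.0, -0.032, 0.999, -0.0]
wrist_force: [-2.9, 0.1, 5.8]
opening: 0.151
grasp_force: 61.1
```

```bash
python3 -c "
from pf import *
go(.509,-.11,.134);pf()" | awk '/t |side|scene/||$1<0.29'
```

```text
t 19.8 pos [ 0.5212 -0.1089  0.1306] yaw 93.7 -> shift [ 1.22 -0.03 -0.34] twist 0.0 open 0.15 F 61.1 [-2.9  0.1  5.8]
side
0.285 46 x [560, 564, 568, 572, 576, 580] S 130 y [-0.117 -0.106]
0.275 40 x [536, 544, 548, 560, 564, 568, 572, 576, 580] S 129 y [-0.127 -0.111]
0.265 36 x [560, 564, 568, 572, 576, 580] S 131 y [-0.118 -0.11 ]
0.255 41 x [560, 564, 568, 572, 576, 580, 584] S 38 y [-0.12 -0.11]
0.245 41 x [560, 564, 568, 572, 576, 580, 584, 588] S 15 y [-0.125 -0.108]
0.235 14 x [560, 572, 588, 592] S 17 y [-0.119 -0.108]
0.225 10 x [560, 564] S 9 y [-0.12  -0.108]
0.215 7 x [560, 564] S 21 y [-0.121 -0.108]
0.205 12 x [564, 568, 572] S 9 y [-0.118 -0.105]
0.195 11 x [572, 576, 580] S 8 y [-0.119 -0.107]
0.185 8 x [580, 584, 588] S 7 y [-0.118 -0.102]
0.175 7 x [584, 588, 592] S 14 y [-0.125 -0.101]
0.165 5 x [584, 588] S 25 y [-0.129 -0.106]
0.155 16 x [564, 568, 604, 608] S 23 y [-0.118 -0.103]
0.145 11 x [564, 568, 604, 608] S 51 y [-0.118 -0.11 ]
0.135 26 x [556, 560, 568, 572, 576, 580, 584, 588, 592, 608] S 22 y [-0.119 -0.1  ]
0.125 102 x [532, 536, 540, 544, 548, 552, 
[... 408 characters left out ...]
[-0.129 -0.112]
0.235 6 x [560, 592, 596] S 25 y [-0.117 -0.108]
0.225 7 x [560, 564] S 5 y [-0.118 -0.114]
0.215 5 x [564, 568] S 8 y [-0.118 -0.114]
0.205 6 x [568, 572, 576] S 8 y [-0.117 -0.115]
0.195 6 x [576, 580, 584] S 23 y [-0.117 -0.115]
0.185 6 x [580, 584, 588] S 8 y [-0.116 -0.113]
0.175 14 x [588, 592, 596] S 14 y [-0.125 -0.108]
0.165 5 x [596, 600] S 14 y [-0.115 -0.102]
0.155 27 x [524, 564, 568, 604, 608] S 15 y [-0.121 -0.101]
0.145 13 x [568, 572, 600, 604, 608] S 17 y [-0.118 -0.102]
0.135 62 x [564, 568, 576, 580, 584, 588, 592, 596, 600, 604, 616, 620, 624] S 12 y [-0.123 -0.099]
0.125 47 x [564, 568, 572, 584, 588, 596, 612, 616, 620, 624, 628] S 155 y [-0.128 -0.098]
```

That worked. The curl's free end is now behind the bail (tip x ≈ 0.566, bail ≈ 0.588), and the bail is leaning on the slant. I'll back it off to the curl's centre and lower it.

>>> servo_tool(
  motion=[
    [[0.5, 0, 0, 0, 1], [1, 0, 0, 0, 1], [1.4, 0, 0, 0, 1], [1.4, 0, 0, 0, 1], [1.4, 0, 0.4, 0, 1]],
  ],
)

```text
time_s: 20.4
eef_pos: [0.5073, -0.1098, 0.1266]
eef_rot: [0.0, -0.032, 0.999, -0.0]
wrist_force: [-0.6, -0.0, -1.1]
opening: 0.156
grasp_force: 61.1
```

>>> servo_tool(
  motion=[
    [[0, 0, 0.5, 0, 1], [0, 0, 1, 0, 1], [0, 0, 1.5, 0, 1], [0, 0, 2, 0, 1], [0, 0, 2, 0, 1]],
  ],
)

```text
time_s: 20.9
eef_pos: [0.5064, -0.1094, 0.1053]
eef_rot: [-0.001, -0.032, 0.999, 0.0]
wrist_force: [0.0, 0.4, -1.8]
opening: 0.154
grasp_force: 61.1
```

```bash
python3 -c "
from pf import *
go(.509,-.11,.096);pf()" | awk '/t |side|scene/||$1<0.29'
```

```text
t 20.9 pos [ 0.5064 -0.1094  0.1053] yaw 93.7 -> shift [-0.25 -0.08  0.92] twist 0.0 open 0.15 F 61.1 [ 0.   0.4 -1.8]
side
0.285 49 x [560, 564, 568, 572, 576, 580] S 130 y [-0.117 -0.106]
0.275 38 x [560, 564, 568, 572, 576, 580] S 133 y [-0.118 -0.106]
0.265 37 x [560, 564, 568, 572, 576, 580, 584] S 132 y [-0.117 -0.111]
0.255 43 x [532, 560, 564, 568, 572, 576, 580, 584] S 54 y [-0.123 -0.109]
0.245 53 x [556, 560, 564, 568, 572, 576, 580, 584, 588, 592] S 20 y [-0.127 -0.102]
0.235 19 x [556, 560, 588, 592] S 10 y [-0.118 -0.107]
0.225 14 x [556, 560, 592, 596] S 19 y [-0.12  -0.104]
0.215 9 x [556, 560, 564] S 28 y [-0.118 -0.102]
0.205 10 x [564, 568, 572] S 13 y [-0.118 -0.103]
0.195 8 x [572, 576] S 14 y [-0.117 -0.105]
0.185 10 x [576, 580] S 14 y [-0.118 -0.104]
0.175 10 x [584, 588] S 16 y [-0.119 -0.106]
0.165 4 x [524, 588, 592] S 16 y [-0.126 -0.111]
0.155 10 x [556, 560] S 21 y [-0.118 -0.104]
0.145 12 x [560, 564, 568, 572] S 21 y [-0.12  -0.108]
0.135 33 x [560, 564, 568, 572, 576, 580, 584, 588, 592] S 8 y [-0.12  -0.101]
0.125 4 x [572, 584, 588] S 41 y [-0.115 -
[... 298 characters left out ...]
4 x [556, 560, 564, 568, 572, 576, 580, 588] S 11 y [-0.127 -0.099]
0.235 15 x [556, 560, 564, 596] S 13 y [-0.118 -0.106]
0.225 13 x [560, 564] S 12 y [-0.118 -0.103]
0.215 11 x [560, 564] S 10 y [-0.117 -0.104]
0.205 7 x [540, 564, 568, 572] S 13 y [-0.126 -0.115]
0.195 5 x [572, 576, 580] S 21 y [-0.116 -0.112]
0.185 5 x [584, 588] S 14 y [-0.117 -0.112]
0.175 4 x [588, 592] S 17 y [-0.117 -0.115]
0.165 5 x [592, 596] S 11 y [-0.116 -0.113]
0.155 21 x [560, 564, 572, 600, 604] S 12 y [-0.115 -0.1  ]
0.145 35 x [564, 568, 572, 576, 596, 600, 604] S 12 y [-0.118 -0.099]
0.135 49 x [568, 572, 576, 580, 588, 592, 596, 600, 604] S 9 y [-0.117 -0.098]
0.125 3 x [580, 592] S 52 y [-0.115 -0.112]
```

>>> servo_tool(
  motion=[
    [[0, 0, 0.3, 0, 1], [0, 0, 0.5, 0, 1], [0, 0, 0.7, 0, 1], [0, 0, 0.9, 0, 1], [0, 0, 0.9, 0, 1]],
  ],
)

```text
time_s: 21.5
eef_pos: [0.5069, -0.1096, 0.097]
eef_rot: [-0.0, -0.032, 0.999, 0.0]
wrist_force: [0.1, -0.1, -1.1]
opening: 0.149
grasp_force: 61.2
```

>>> servo_tool(
  motion=[
    [[0, 0, 0.1, 0, 1], [0, 0, 0.2, 0, 1], [0, 0, 0.2, 0, 1], [0, 0, 0.2, 0, 1]],
  ],
)

```text
time_s: 21.9
eef_pos: [0.5075, -0.1099, 0.0958]
eef_rot: [0.001, -0.032, 0.999, -0.0]
wrist_force: [1.8, -0.1, 1.3]
opening: 0.151
grasp_force: 61.7
```

```bash
python3 -c "from h import *;go(.509,-.11,.096)
from m2 import look;look()"
```

```text
t 21.9 pos [ 0.5075 -0.1099  0.0958] yaw 93.7 -> shift [-0.15 -0.02 -0.02] twist 0.0 open 0.15 F 61.7 [ 1.8 -0.1  1.3]
t 21.9 pos [ 0.5075 -0.1099  0.0958] yaw 93.7 -> shift [-0.14 -0.18 -3.82] twist 0.2 open 0.15 F 61.7 [ 1.8 -0.1  1.3]
side bailL 46 [[0.5712, -0.1465, 0.0948], [0.5748, -0.1394, 0.1271], [0.5776, -0.1223, 0.1434]]
side bailR 21 [[0.5617, -0.0867, 0.1007], [0.5699, -0.0759, 0.1107], [0.5735, -0.0702, 0.1415]]
side curl 74 [[0.5582, -0.1184, 0.1335], [0.5778, -0.1105, 0.1402], [0.592, -0.0998, 0.1713]]
side hookgrip 124 [[0.5415, -0.1206, 0.2716], [0.5676, -0.1139, 0.2853], [0.5798, -0.1009, 0.3007]]
scene bailL 51 [[0.5714, -0.1443, 0.0913], [0.5749, -0.1363, 0.1221], [0.599, -0.1228, 0.145]]
scene bailR 29 [[0.569, -0.0887, 0.0979], [0.5731, -0.0753, 0.1147], [0.5984, -0.0711, 0.1434]]
scene curl 144 [[0.5589, -0.1182, 0.1345], [0.5883, -0.1106, 0.1461], [0.5999, -0.0982, 0.1699]]
scene hookgrip 124 [[0.5607, -0.116, 0.2711], [0.5705, -0.1122, 0.2868], [0.5819, -0.1026, 0.298]]
```

The bail is seated: the hook now carries the weight. Releasing and backing straight out.

>>> servo_tool(
  motion=[
    [[0, 0, 0, 0, 0.6], [0, 0, 0, 0, 0.4], [0, 0, 0, 0, 0.1], [0, 0, 0, 0, -0.1], [0, 0, 0, 0, -0.1]],
  ],
)

```text
time_s: 22.5
eef_pos: [0.507, -0.1096, 0.0952]
eef_rot: [-0.0, -0.032, 0.999, 0.0]
wrist_force: [0.1, -0.4, -0.2]
opening: 0.55
grasp_force: 0.0
```

>>> servo_tool(
  motion=[
    [[0, 0, 0, 0, -0.1], [0, 0, 0, 0, -0.1], [0, 0, 0, 0, -0.1], [0, 0, 0, 0, -0.1], [0, 0, 0, 0, -0.1]],
  ],
)

```text
time_s: 23.0
eef_pos: [0.5071, -0.1097, 0.0953]
eef_rot: [-0.0, -0.032, 0.999, -0.0]
wrist_force: [-0.0, -0.1, -0.6]
opening: 0.547
grasp_force: 0.0
```

>>> servo_tool(
  motion=[
    [[1, 0, 0, 0, -0.1], [2.5, 0, 0, 0, -0.1], [4, 0, 0, 0, -0.1], [5, 0, 0, 0, -0.1], [5, 0, -3, 0, -0.1]],
  ],
)

```text
time_s: 23.5
eef_pos: [0.4527, -0.1113, 0.122]
eef_rot: [-0.004, -0.032, 0.999, 0.002]
wrist_force: [-0.1, 0.9, -0.3]
opening: 0.549
grasp_force: 0.0
```

>>> servo_tool(
  motion=[
    [[1, 0, -4, 0, -0.1], [2, 0, -8, 0, -0.1], [3, 0, -12, 0, -0.1], [3, 0, -16, 0, -0.1], [3, 0, -20, 0, -0.1]],
  ],
)

```text
time_s: 24.0
eef_pos: [0.4264, -0.1146, 0.3271]
eef_rot: [0.0, -0.032, 0.999, -0.0]
wrist_force: [0.3, -0.6, -0.3]
opening: 0.546
grasp_force: 0.0
```

```bash
python3 -c "
from m2 import look;look()
from sw import *;sw(8)
from h import *
for n in('scene','side'):
    c=grab(n);W=cloud(c);h=cv2.cvtColor(c['pixels'],cv2.COLOR_RGB2HSV)
    k=(abs(W[...,0]-.575)<.1)&(abs(W[...,1]+.108)<.05)&(W[...,2]>.03)&(W[...,2]<.12)&(h[...,1]>110)&(h[...,2]>60)
    print(n,k.sum(),np.percentile(W[k],[2,50,98],0).round(3).tolist())
"
```

```text
t 24.0 pos [ 0.4264 -0.1146  0.3271] yaw 93.6 -> shift [-8.26 -0.2  19.31] twist 0.1 open 0.55 F 0.0 [ 0.3 -0.6 -0.3]
side bailL 43 [[0.5737, -0.1453, 0.0921], [0.5768, -0.1395, 0.128], [0.5793, -0.1232, 0.1428]]
side bailR 18 [[0.57, -0.0894, 0.1023], [0.572, -0.077, 0.1204], [0.5754, -0.0723, 0.1432]]
side curl 66 [[0.5588, -0.1175, 0.1333], [0.5743, -0.1119, 0.1402], [0.5928, -0.0988, 0.1708]]
side hookgrip 109 [[0.5595, -0.1175, 0.2713], [0.5697, -0.1135, 0.2841], [0.5798, -0.1058, 0.2951]]
scene bailL 46 [[0.574, -0.1452, 0.0911], [0.5772, -0.1367, 0.1203], [0.6021, -0.1236, 0.1457]]
scene bailR 24 [[0.5722, -0.0882, 0.0984], [0.5745, -0.0748, 0.1185], [0.5899, -0.0706, 0.1435]]
scene curl 140 [[0.5598, -0.1185, 0.1348], [0.5898, -0.111, 0.1449], [0.6024, -0.0982, 0.1696]]
scene hookgrip 125 [[0.5612, -0.116, 0.2708], [0.5693, -0.1128, 0.2866], [0.5812, -0.1035, 0.2972]]
24.15 [0.56   0.5696 0.5797] [0.5602 0.575  0.5913] 64
24.2 [0.5598 0.5705 0.5798] [0.5599 0.5742 0.5911] 70
24.25 [0.5601 0.57   0.5797] [0.56   0.5742 0.5907] 70
24.3 [0.56   0.5701 0.5797] [0.5605 0.5751 0.5908] 69
24.35 [0.5597 0.5699 0.5797] [0.5606 0.5743 0.5914] 69
24.4 [0.5599 0.5695 0.5796] [0.5607 0.5753 0.591 ] 67
24.45 [0.5595 0.5698 0.5796] [0.5598 0.5751 0.5916] 70
24.5 [0.5597 0.5702 0.5796] [0.5609 0.5746 0.5917] 68
scene 655 [[0.502, -0.137, 0.05], [0.568, -0.109, 0.084], [0.608, -0.075, 0.103]]
side 603 [[0.502, -0.141, 0.049], [0.562, -0.117, 0.085], [0.597, -0.075, 0.1]]
```

Everything is still: the bail sits in the curl, the pail hangs free at about 45 mm, and the gripper is well clear.

```bash
python3 -c "from bench import ctrl;print(ctrl.hand_in())"
```

```text
the job is handed in; nothing more can be done
None
```

The S-hook hangs on the brass rail with the copper pail hanging still in its lower curl, and the job was handed in at about 24.6 s; the hand-in call returned no verdict, and I did not re-measure the bystanders.

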